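Slide the wet bauble on its board onto the drying mat

ROBOT

A 7-joint arm with a two-finger parallel gripper is mounted at the origin on the work surface. World frame = base frame: x ahead of the robot, y to its left, z up, the work surface at z = 0. Lengths are in m, angles in rad, forces in N, time in s.
With the tool pointing down it reaches from about 0.35 to 0.9 m from the base axis. Payload 19.9 kg.
Tool frame: the origin (TCP) lies at the very end of the fingers, on their centre line; the grasp point (between the pads) lies 19 mm behind it; z points along the fingers, y is the direction in which the jaws open and shut (so a half turn about z gives the same grasp; the last joint's range is limited). The gripper opens to 94 mm and grips with 3 to 60 N. Pads are 16 mm wide; open, the fingers measure 119 mm over their backs; the gripper's body (75 mm by 177 mm) begins 78 mm behind the grasp point.
Start: joints at [1.065, 0.417, -0.01, 1.614, 0.005, 1.111, -0.053], TCP at [0.28, -0.559, 0.205] pointing down, gripper open.
Joint ranges: [-2.81, 2.81], [-0.39, 2.02], [-1.27, 1.25], [0.06, 2.57], [-1.19, 4.33], [0.19, 2], [-2.82, 2.82]. Speed limits (rad/s): [1.89, 1.89, 2.39, 2.39, 3.01, 3.01, 3.01].

INTERFACE

Orientations are given as a rotation vector (axis times angle).
In Python, from plant import r gives the robot as it stands.
- The arm moves only by the shell command python3 -m inch 'ROWS' [FORCE]. ROWS is JSON, a list of rows, each an object of numbers: "x", "y", "z": the shift along the tool's x, y, z in m; "ax", "ay", "az": the turn, a rotation vector about the tool's x, y, z in degrees; "hand": the opening, from 0 (shut) to 1 (fully open). In form: [{"x": .., "y": .., "z": .., "ax": .., "ay": .., "az": .., "hand": ..}, ...]. A call has 1 to 12 rows; each row is the pose to reach, as a shift and turn from the pose commanded when the call began, along the tool's axes at that moment; what a row does not reach only later rows make up. A row lasts 1/12 s, in which the tool goes at most 41.7 mm and 7.16 degrees, less where a joint would pass 70% of its speed; a pose out of reach is approached as far as the arm can. A call with a gripper value outside its range is refused whole. The fingers move at their own pace and stop on an object; FORCE is the grip in N (left out, the last holds). Time passes only in rows, so rows that repeat a pose let the fingers close. It gives the time, the measured TCP pose, the force and the opening at its end, in the units of the state.
- r.state(): the state, without advancing time (a new reading comes with each control period).
- r.read_camera(name): name is "side" or "top" or "wrist"; returns the picture (384x512x3 uint8, red, green, blue); there is no depth.
- r.get_calibration(name): a dict with "camera_matrix" (3x3 intrinsics, pixels), "dist_coeffs" ([k1, k2, p1, p2, k3] as OpenCV has them; the pictures are not rectified), "rvec" (rotation vector, rad) and "tvec" (3), from world to camera coordinates, as OpenCV has them; the wrist camera has in their place "hand_eye" (4x4, takes a point from camera to tool coordinates, whose origin is the TCP and whose axes are the flange's). Camera axes: x right, y down, z forward; pixel columns grow to the right and rows downward; lengths in m; the calibration is good to about 2 mm. A picture is of the moment at which its call begins: read the wrist's pose just before it. get_calibration takes no time and is no camera call.
- r.close_job(): hands the job in, once; it reports no verdict.
The state is a dict: "time": time; "q": joint angles; "dq": joint speeds; "joint_torque": joint torques, N m; "eef_pos": TCP position; "eef_rot": TCP orientation; "contact_force": force on the tool from outside, world axes, zero at the start; "wrist_torque": the same for the moment, N m; "grip_width": finger opening in m.
Only numpy, scipy, OpenCV 4.12 (cv2) and the standard library are available. Lean on these libraries where they do the work, as an engineer would, in place of code of your own. Each camera call takes 0.05 s, during which the arm holds its last target. There are 200 camera calls.

TASK

The bauble sitting on the round white work board has just been painted and is still wet. Slide the board, keeping it flat on the bench and never lifting it, onto the empty cork drying mat until the whole board lies on the mat and no part of it overhangs. The bauble must stay sitting on its ring and must not be touched by the robot; leave the other bauble with its tub, the brush jar and the paint tube where they are.

Things in the scene. Friction and masses are not known exactly. Their poses are not given: they have to be found in the camera images.
- board: Round white-faced work board lying loose and flat on the bench: 180 mm diameter, 16 mm thick, lower edge chamfered 4 mm, about 0.28 kg. A wooden ring (46 mm across, 34 mm bore, 16 mm high) is fixed on its middle. Origin: centre of the underside; z up. Pushed at its rim it slides, and it rides up the mat's bevelled edge without help.
- bauble_center (a point): Centre of the wet dark red glass bauble, a 60 mm ball of 0.03 kg with a small metal cap and loop on top. It sits loose on the ring in the middle of the board: ball centre about 57 mm above the board's underside, top of the loop about 105 mm above the board's underside. Its paint is wet: the robot must not touch it.
- bauble: The same wet bauble as a body; origin at the underside of the ball, 30 mm below its centre.
- mat: The empty cork drying mat, where the board must go: round, 230 mm diameter, 2 mm thick, edge bevelled over 8 mm, fixed to the bench. Origin: centre of its underside. It lies to the robot's left or right of the board, the used mat on the other side.
- mat_used: The other, identical cork mat, already taken by a dry bauble on a paper tub standing at its centre. Origin: centre of its underside; fixed.
- tub: Paper tub, 66 mm rim diameter, 50 mm high, standing at the middle of the used mat. Origin: centre of its underside. Leave alone.
- dry_bauble_center (a point): Centre of the dry pink 80 mm bauble that sits loose on the tub's rim; its loop reaches about 138 mm above the bench. Leave alone.
- brush_jar: Blue ceramic jar, 76 mm rim diameter, 85 mm high, with four brushes standing up to 210 mm above the bench, on the far side of the bench from the robot. Origin: centre of its underside. Leave alone.
- paint_tube: Orange paint tube, 105 mm long, 26 mm wide, 15 mm high, lying on the bench on the far side of the bench from the robot. Origin: middle of its underside, x along its length. Leave alone.
There are look-alikes about, which are no part of the job. Several things have the shape of the board; the one meant has the colours described above. Leave any yellow look-alike of the mat alone.

How it is judged:
By the outcome, as a careful person would: the job done as asked, in the order asked, and still so for the second after the job is handed in, with the robot touching nothing.
It also fails if it takes over 42 s, if anything falls off the work surface, if the arm or the gripper's body presses on something with over 40 N, if the wrist force passes 120 N, or if a joint passes its speed limit or range.

## Working session

There is one attempt and no reset: what is moved stays moved. The work goes in short steps, Python scripts to look and compute and a shell command to move; the robot and the scene stay as the last step left them, time stands still between calls to the robot, and variables do not carry over. Pictures are saved under pics/ and viewed, about 8 in all and at most 12, crops included, and the job is handed in when it is done.

```bash
mkdir -p pics; cat > h.py <<'E'
import numpy as np, cv2
from plant import r
from scipy.spatial.transform import Rotation as R
def grab(n,f):
    im=r.read_camera(n); cv2.imwrite('pics/'+f,im[:,:,::-1]); return im
def ray(n,uv,z,pose=None):
    c=r.get_calibration(n); K=np.array(c['camera_matrix']);D=np.array(c['dist_coeffs'])
    p=cv2.undistortPoints(np.array(uv,float).reshape(-1,1,2),K,D).reshape(-1,2)
    d=np.c_[p,np.ones(len(p))]
    if n=='wrist':
        H=np.array(c['hand_eye']); Rt=R.from_rotvec(pose[1]).as_matrix()
        Rc=Rt@H[:3,:3]; o=Rt@H[:3,3]+np.array(pose[0]); d=d@Rc.T
    else:
        Rm=cv2.Rodrigues(np.array(c['rvec'],float))[0]; o=-Rm.T@np.array(c['tvec']).ravel(); d=d@Rm
    return o+d*((z-o[2])/d[:,2])[:,None]
E
python3 - <<'E'
from h import *
s=r.state();print({k:np.round(v,3).tolist() for k,v in s.items()})
a=grab('top','top0.png');b=grab('side','side0.png')
for n in('top','side'):
    c=r.get_calibration(n);Rm=cv2.Rodrigues(np.array(c['rvec'],float))[0];print(n,-Rm.T@np.array(c['tvec']).ravel())
E
```

```text
{'time': 0.0, 'q': [1.066, 0.418, -0.01, 1.614, 0.005, 1.111, -0.053], 'dq': [0.0, -0.0, -0.001, -0.001, -0.001, 0.001, -0.001], 'joint_torque': [-0.0, -85.126, 0.638, -42.599, -0.049, 0.019, 0.0], 'eef_pos': [0.279, -0.559, 0.205], 'eef_rot': [-3.056, -0.722, 0.001], 'contact_force': [0.779, -0.113, 0.022], 'wrist_torque': [-0.038, 0.031, -0.009], 'grip_width': 0.094}
top [0.50060051 0.14177882 1.2967738 ]
side [-0.06923281  0.96392542  0.83355061]
```

View pics/top0.png

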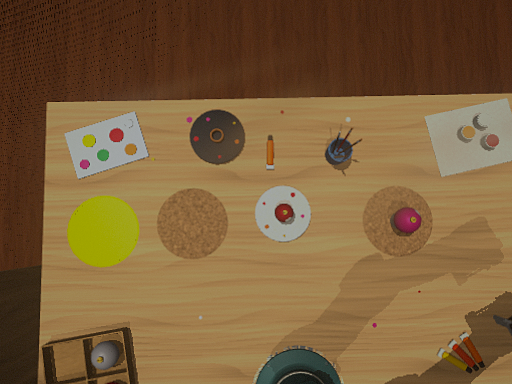

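View pics/side0.png

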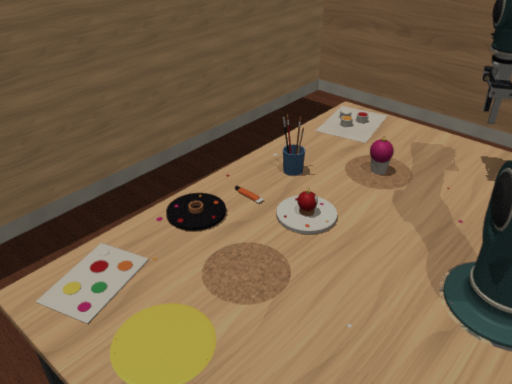

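The top view shows these candidates:
- **Board:** the white-faced disc with the red bauble at (283,214) fits. The black disc with a ring at (217,137) is the look-alike.
- **Mat:** the empty cork one at (193,223) fits. The cork one at (398,220) carries the pink bauble, and the yellow disc at (103,231) is the look-alike.

Next I measure them and confirm with one crop.

```bash
cat >> h.py <<'E'
def fit_circle(P):
    A=np.c_[2*P[:,:2],np.ones(len(P))];s=np.linalg.lstsq(A,(P[:,:2]**2).sum(1),rcond=None)[0]
    return s[:2],np.sqrt(s[2]+s[0]**2+s[1]**2)
def board(im,c0=None):
    g=cv2.cvtColor(im,cv2.COLOR_RGB2HSV); m=((g[:,:,1]<45)&(g[:,:,2]>150)).astype(np.uint8)
    return m
def biggest(m,x0,x1,y0,y1):
    k=np.zeros_like(m);k[y0:y1,x0:x1]=m[y0:y1,x0:x1]
    k=cv2.morphologyEx(k,cv2.MORPH_OPEN,np.ones((3,3),np.uint8))
    cs=cv2.findContours(k,cv2.RETR_EXTERNAL,cv2.CHAIN_APPROX_NONE)[0]
    return cv2.convexHull(max(cs,key=cv2.contourArea)).reshape(-1,2)
E
python3 - <<'E'
from h import *
im=cv2.imread('pics/top0.png')[:,:,::-1].copy()
g=cv2.cvtColor(im,cv2.COLOR_RGB2HSV)
for p in[(193,223),(175,223),(193,200),(145,223),(193,275),(265,205),(300,222),(245,214),(283,214)]:print(p,g[p[1],p[0]])
h=biggest(board(im),245,320,175,250);print(h.min(0),h.max(0));print('board',fit_circle(ray('top',h+.0,.016)))
# mat: darker than the table
for nm,b in(('mat',(150,237,180,270)),('used',(355,440,178,262))):
    v=cv2.GaussianBlur(g[:,:,2],(5,5),0);t,m=cv2.threshold(v[b[2]:b[3],b[0]:b[1]],0,1,cv2.THRESH_OTSU+cv2.THRESH_BINARY_INV)
    k=np.zeros_like(v);k[b[2]:b[3],b[0]:b[1]]=m;h=biggest(k,*b);print(nm,h.min(0),h.max(0),fit_circle(ray('top',h+.0,.001)))
print('tube,jar',ray('top',[(270,152),(339,150),(330,135)],.02))
print('bauble',ray('top',[(285,213)],.08))
a=cv2.resize(im[100:270,140:450],None,fx=2.5,fy=2.5,interpolation=cv2.INTER_CUBIC);cv2.imwrite('pics/crop.png',a[:,:,::-1])
E
```

```text
(193, 223) [ 16 145 132]
(175, 223) [ 16 141 147]
(193, 200) [ 15 144 138]
(145, 223) [ 19 128 163]
(193, 275) [ 20 120 163]
(265, 205) [ 30   8 162]
(300, 222) [ 43  14 166]
(245, 214) [ 17 132 159]
(283, 214) [  7 189 151]
[255 186] [310 240]
board (array([0.55928471, 0.02981149]), np.float64(0.0886988076627627))
mat [157 188] [227 258] (array([0.53397842, 0.32097799]), np.float64(0.11432798654846274))
used [364 187] [439 261] (array([ 0.50486206, -0.35755424]), np.float64(0.12653509731147972))
tube,jar [[ 0.75780601  0.06417195  0.02      ]
 [ 0.75970757 -0.16154732  0.02      ]
 [ 0.8102545  -0.13424484  0.02      ]]
bauble [[0.55554547 0.02732564 0.08      ]]
```

View pics/crop.png

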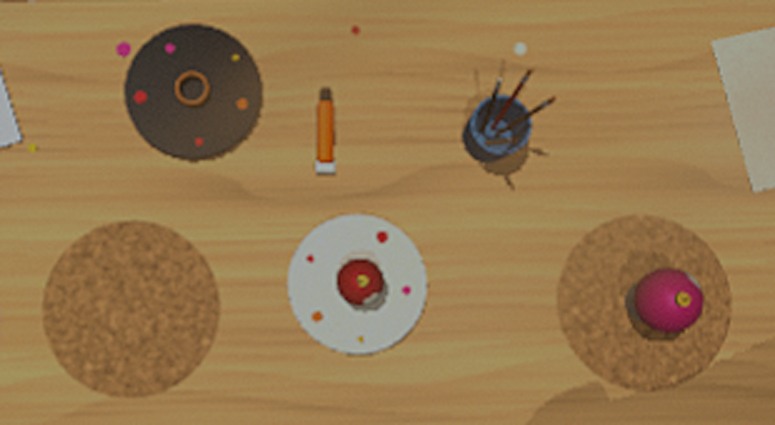

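The crop confirms both targets: the white board with the red bauble in its ring, and the bare cork mat to its left. Measured positions are the board at (0.559, 0.030) with r = 89 mm, and the mat at (0.534, 0.321) with r = 114 mm. Both sizes match the description.

I'll push with the open fingers as a two-point cradle behind the rim, jaws across the push direction. First move is to a point above and behind the board.

```bash
python3 -m inch '[{"x":0.04,"y":-0.025,"az":-6},{"x":0.08,"y":-0.05,"az":-12},{"x":0.12,"y":-0.075,"az":-18},{"x":0.155,"y":-0.097,"az":-24},{"x":0.19,"y":-0.118,"az":-30},{"x":0.225,"y":-0.14,"az":-36},{"x":0.26,"y":-0.162,"az":-42},{"x":0.295,"y":-0.184,"az":-48},{"x":0.33,"y":-0.206,"az":-54},{"x":0.365,"y":-0.228,"az":-60},{"x":0.4,"y":-0.249,"az":-66},{"x":0.435,"y":-0.271,"az":-68.4}]'
python3 -m inch '[{"x":0}]'
python3 - <<'E'
from h import *
s=r.state();print(s['time'],s['eef_pos'],s['eef_rot'],R.from_rotvec(s['eef_rot']).as_matrix().round(4),s['contact_force'])
print(np.round(r.get_calibration('wrist')['hand_eye'],3))
grab('wrist','w1.png')
E
```

```text
0.1 [ 0.27947417 -0.55869194  0.20491079] [-3.05652538e+00 -7.21864512e-01  4.40446735e-04] [[ 8.943e-01  4.474e-01 -5.000e-04]
 [ 4.474e-01 -8.943e-01  9.000e-04]
 [-0.000e+00 -1.000e-03 -1.000e+00]] [-0.09174253 -0.29503937 -0.0631303 ]
[[-0.001 -0.973 -0.232  0.068]
 [ 1.    -0.001  0.001 -0.   ]
 [-0.001 -0.232  0.973 -0.18 ]
 [ 0.     0.     0.     1.   ]]invalid input at $[0]: expected keys x, y, z, ax, ay, az, hand
invalid input at $[0]: expected keys x, y, z, ax, ay, az, hand
```

View pics/w1.png

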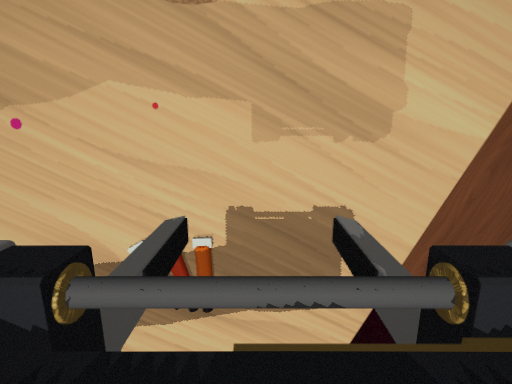

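All seven keys are required, so nothing moved. The wrist view shows only the start area: paint tubes at (200,255) and the open fingers. Repeating with full rows.

```bash
python3 -m inch '[{"x":0.03,"y":-0.019,"z":0,"ax":0,"ay":0,"az":-5,"hand":1},{"x":0.066,"y":-0.041,"z":0,"ax":0,"ay":0,"az":-11,"hand":1},{"x":0.1,"y":-0.063,"z":0,"ax":0,"ay":0,"az":-17,"hand":1},{"x":0.135,"y":-0.085,"z":0,"ax":0,"ay":0,"az":-23,"hand":1},{"x":0.17,"y":-0.107,"z":0,"ax":0,"ay":0,"az":-29,"hand":1},{"x":0.205,"y":-0.128,"z":0,"ax":0,"ay":0,"az":-35,"hand":1},{"x":0.24,"y":-0.15,"z":0,"ax":0,"ay":0,"az":-41,"hand":1},{"x":0.275,"y":-0.172,"z":0,"ax":0,"ay":0,"az":-47,"hand":1},{"x":0.31,"y":-0.194,"z":0,"ax":0,"ay":0,"az":-53,"hand":1},{"x":0.345,"y":-0.216,"z":0,"ax":0,"ay":0,"az":-59,"hand":1},{"x":0.375,"y":-0.234,"z":0,"ax":0,"ay":0,"az":-64,"hand":1},{"x":0.39,"y":-0.243,"z":0,"ax":0,"ay":0,"az":-68.4,"hand":1}]'
python3 -m inch '[{"x":0,"y":0,"z":0,"ax":0,"ay":0,"az":0,"hand":1},{"x":0,"y":0,"z":0,"ax":0,"ay":0,"az":0,"hand":1}]'
python3 - <<'E'
from h import *
s=r.state();M=R.from_rotvec(s['eef_rot']).as_matrix();print(s['time'],s['eef_pos'],M.round(4))
im=grab('wrist','w2.png')
g=cv2.cvtColor(im,cv2.COLOR_RGB2HSV);print(g[100,100:420:40].tolist())
D=np.array([.569,-.085,.205])-s['eef_pos'];print('tool shift to pre-contact',M.T@D)
E
```

```text
time: 1.15
eef_pos: [0.5215, -0.1627, 0.2056]
eef_rot: [-2.112, -2.325, -0.002]
contact_force: [0.1, -0.1, 0.2]
grip_width: 0.0941
time: 1.32
eef_pos: [0.5198, -0.1666, 0.2052]
eef_rot: [-2.122, -2.316, 0.0]
contact_force: [0.5, -1.4, 0.4]
grip_width: 0.094
1.3167 [ 0.51975347 -0.16661554  0.20515928] [[-8.740e-02  9.962e-01 -5.000e-04]
 [ 9.962e-01  8.740e-02  4.000e-04]
 [ 4.000e-04 -5.000e-04 -1.000e+00]]
[[17, 110, 192], [18, 105, 206], [17, 108, 200], [20, 95, 207], [18, 100, 209], [17, 106, 206], [18, 103, 207], [17, 108, 206]]
tool shift to pre-contact [0.07700062 0.05618916 0.00016337]
```

View pics/w2.png

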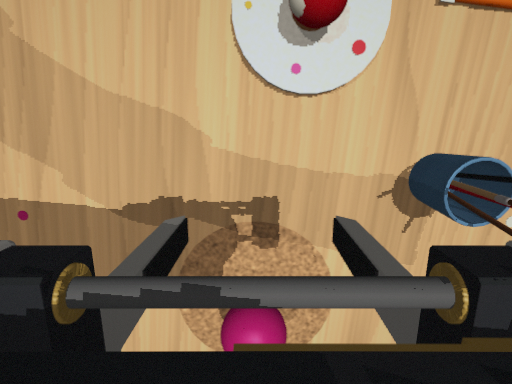

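The wrist view shows the board's near arc at the top, with its lowest point at about (305,93), and the jar at (465,185) well to the side. I'll fit that arc for a correction.

```bash
python3 - <<'E'
from h import *
im=cv2.imread('pics/w2.png')[:,:,::-1].copy();g=cv2.cvtColor(im,cv2.COLOR_RGB2HSV)
m=((g[:,:,1]<50)&(g[:,:,2]>120)).astype(np.uint8)
h=biggest(m,215,410,0,110);h=h[(h[:,1]>3)]
p=([0.51975347,-0.16661554,0.20515928],R.from_matrix([[-8.74e-2,.9962,-5e-4],[.9962,8.74e-2,4e-4],[4e-4,-5e-4,-1]]).as_rotvec())
P=ray('wrist',h+.0,.016,p);c,rad=fit_circle(P);print('board',c,rad,len(h))
d=np.array([.534,.321])-c;d/=np.linalg.norm(d);print('dir',d,np.degrees(np.arctan2(d[1],d[0])))
M=R.from_rotvec(p[1]).as_matrix()
for b in(.115,.0847):print(M.T@(np.r_[c-b*d,.009]-p[0]))
print('board in tool xy',M.T@(np.r_[c,.016]-p[0]),'mat',M.T@(np.r_[.534,.321,0]-p[0]))
E
```

```text
board [0.56075063 0.03004087] 0.08996686618320539 29
dir [-0.09155336  0.99580017] 95.25297715956404
[0.07723925 0.05860189 0.19616362]
[0.10753898 0.05847547 0.19617644]
board in tool xy [0.19224118 0.0581187  0.18921228] mat [0.48441814 0.05690731 0.2053359 ]
```

The wrist fit gives the board at (0.561, 0.030) with r = 90.0 mm, in agreement with the top view. Going to the pre-contact point and down.

```bash
python3 -m inch '[{"x":0.025,"y":0.02,"z":0,"ax":0,"ay":0,"az":0,"hand":1},{"x":0.05,"y":0.04,"z":0.01,"ax":0,"ay":0,"az":0,"hand":1},{"x":0.068,"y":0.055,"z":0.035,"ax":0,"ay":0,"az":0,"hand":1},{"x":0.072,"y":0.058,"z":0.065,"ax":0,"ay":0,"az":0,"hand":1},{"x":0.072,"y":0.058,"z":0.095,"ax":0,"ay":0,"az":0,"hand":1},{"x":0.072,"y":0.058,"z":0.125,"ax":0,"ay":0,"az":0,"hand":1},{"x":0.072,"y":0.058,"z":0.15,"ax":0,"ay":0,"az":0,"hand":1},{"x":0.072,"y":0.058,"z":0.17,"ax":0,"ay":0,"az":0,"hand":1},{"x":0.072,"y":0.058,"z":0.183,"ax":0,"ay":0,"az":0,"hand":1},{"x":0.072,"y":0.058,"z":0.191,"ax":0,"ay":0,"az":0,"hand":1},{"x":0.072,"y":0.058,"z":0.195,"ax":0,"ay":0,"az":0,"hand":1},{"x":0.072,"y":0.058,"z":0.195,"ax":0,"ay":0,"az":0,"hand":1}]'
python3 - <<'E'
from h import *
s=r.state();M=R.from_rotvec(s['eef_rot']).as_matrix();print(s['eef_pos'],M.round(4))
grab('wrist','w3.png')
print((M.T@(np.r_[.5608,.0300,.0]-s['eef_pos'])),(M.T@(np.r_[.534,.321,.0]-s['eef_pos'])))
E
```

```text
time: 2.37
eef_pos: [0.5712, -0.0909, 0.0104]
eef_rot: [-2.124, -2.315, 0.0]
contact_force: [0.2, -0.6, 1.0]
grip_width: 0.0939
[ 0.57115741 -0.09086804  0.01038815] [[-8.570e-02  9.963e-01 -2.000e-04]
 [ 9.963e-01  8.570e-02 -1.000e-04]
 [-1.000e-04 -2.000e-04 -1.000e+00]]
[1.21311964e-01 4.65313349e-05 1.03768109e-02] [ 0.4135382  -0.00170428  0.01034995]
```

View pics/w3.png

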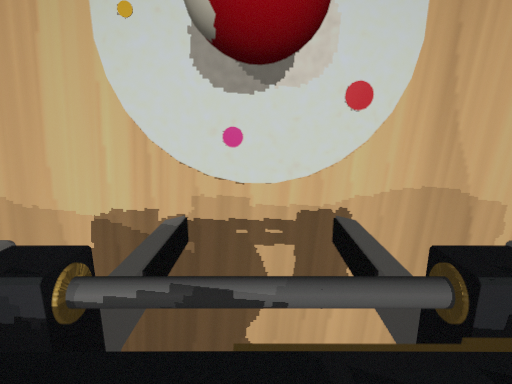

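The board's near rim at (258,183) sits centred between the fingers. Contact should come after about 36 mm. Approaching gently.

```bash
python3 -m inch '[{"x":0.005,"y":0,"z":0,"ax":0,"ay":0,"az":0,"hand":1},{"x":0.011,"y":0,"z":0,"ax":0,"ay":0,"az":0,"hand":1},{"x":0.017,"y":0,"z":0,"ax":0,"ay":0,"az":0,"hand":1},{"x":0.022,"y":0,"z":0,"ax":0,"ay":0,"az":0,"hand":1},{"x":0.026,"y":0,"z":0,"ax":0,"ay":0,"az":0,"hand":1},{"x":0.029,"y":0,"z":0,"ax":0,"ay":0,"az":0,"hand":1},{"x":0.032,"y":0,"z":0,"ax":0,"ay":0,"az":0,"hand":1},{"x":0.035,"y":0,"z":0,"ax":0,"ay":0,"az":0,"hand":1},{"x":0.038,"y":0,"z":0,"ax":0,"ay":0,"az":0,"hand":1},{"x":0.041,"y":0,"z":0,"ax":0,"ay":0,"az":0,"hand":1},{"x":0.044,"y":0,"z":0,"ax":0,"ay":0,"az":0,"hand":1},{"x":0.048,"y":0,"z":0,"ax":0,"ay":0,"az":0,"hand":1}]'
python3 -m inch '[{"x":0.004,"y":0,"z":0,"ax":0,"ay":0,"az":0,"hand":1},{"x":0.009,"y":0,"z":0,"ax":0,"ay":0,"az":0,"hand":1},{"x":0.014,"y":0,"z":0,"ax":0,"ay":0,"az":0,"hand":1},{"x":0.019,"y":0,"z":0,"ax":0,"ay":0,"az":0,"hand":1},{"x":0.024,"y":0,"z":0,"ax":0,"ay":0,"az":0,"hand":1},{"x":0.029,"y":0,"z":0,"ax":0,"ay":0,"az":0,"hand":1},{"x":0.034,"y":0,"z":0,"ax":0,"ay":0,"az":0,"hand":1},{"x":0.039,"y":0,"z":0,"ax":0,"ay":0,"az":0,"hand":1},{"x":0.044,"y":0,"z":0,"ax":0,"ay":0,"az":0,"hand":1},{"x":0.048,"y":0,"z":0,"ax":0,"ay":0,"az":0,"hand":1},{"x":0.051,"y":0,"z":0,"ax":0,"ay":0,"az":0,"hand":1},{"x":0.052,"y":0,"z":0,"ax":0,"ay":0,"az":0,"hand":1}]'
python3 - <<'E'
from h import *
s=r.state();print(s['time'],s['eef_pos'],s['contact_force'])
grab('wrist','w4.png')
E
```

```text
time: 3.42
eef_pos: [0.567, -0.0428, 0.0104]
eef_rot: [2.124, 2.315, -0.0]
contact_force: [0.3, -3.4, 0.9]
grip_width: 0.0941
time: 4.42
eef_pos: [0.5625, 0.0099, 0.0104]
eef_rot: [-2.122, -2.316, -0.0]
contact_force: [0.2, -2.5, 0.8]
grip_width: 0.0942
4.4167 [0.56245702 0.00986353 0.01043751] [ 0.17727173 -2.50631702  0.83069279]
```

View pics/w4.png

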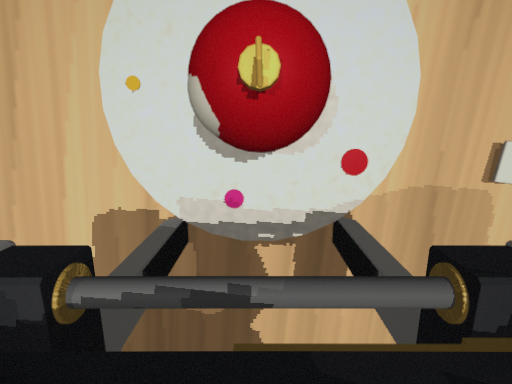

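The board is seated in the cradle at 2.5 N, with the bauble still on its ring at (260,75). About 228 mm remain. Pushing on at about 60 mm/s, over the mat's bevel.

```bash
python3 -m inch '[{"x":0.003,"y":0,"z":0,"ax":0,"ay":0,"az":0,"hand":1},{"x":0.007,"y":0,"z":0,"ax":0,"ay":0,"az":0,"hand":1},{"x":0.012,"y":0,"z":0,"ax":0,"ay":0,"az":0,"hand":1},{"x":0.017,"y":0,"z":0,"ax":0,"ay":0,"az":0,"hand":1},{"x":0.021,"y":0,"z":0,"ax":0,"ay":0,"az":0,"hand":1},{"x":0.025,"y":0,"z":0,"ax":0,"ay":0,"az":0,"hand":1},{"x":0.029,"y":0,"z":0,"ax":0,"ay":0,"az":0,"hand":1},{"x":0.033,"y":0,"z":0,"ax":0,"ay":0,"az":0,"hand":1},{"x":0.037,"y":0,"z":0,"ax":0,"ay":0,"az":0,"hand":1},{"x":0.041,"y":0,"z":0,"ax":0,"ay":0,"az":0,"hand":1},{"x":0.045,"y":0,"z":0,"ax":0,"ay":0,"az":0,"hand":1},{"x":0.05,"y":0,"z":0,"ax":0,"ay":0,"az":0,"hand":1}]'
python3 -m inch '[{"x":0.005,"y":0,"z":0,"ax":0,"ay":0,"az":0,"hand":1},{"x":0.01,"y":0,"z":0,"ax":0,"ay":0,"az":0,"hand":1},{"x":0.015,"y":0,"z":0,"ax":0,"ay":0,"az":0,"hand":1},{"x":0.02,"y":0,"z":0,"ax":0,"ay":0,"az":0,"hand":1},{"x":0.025,"y":0,"z":0,"ax":0,"ay":0,"az":0,"hand":1},{"x":0.03,"y":0,"z":0,"ax":0,"ay":0,"az":0,"hand":1},{"x":0.035,"y":0,"z":0,"ax":0,"ay":0,"az":0,"hand":1},{"x":0.04,"y":0,"z":0,"ax":0,"ay":0,"az":0,"hand":1},{"x":0.045,"y":0,"z":0,"ax":0,"ay":0,"az":0,"hand":1},{"x":0.049,"y":0,"z":0,"ax":0,"ay":0,"az":0,"hand":1},{"x":0.052,"y":0,"z":0,"ax":0,"ay":0,"az":0,"hand":1},{"x":0.054,"y":0,"z":0,"ax":0,"ay":0,"az":0,"hand":1}]'
python3 - <<'E'
from h import *
s=r.state();M=R.from_rotvec(s['eef_rot']).as_matrix();print(s['time'],s['eef_pos'],s['contact_force'])
print('left',M.T@(np.array([.5414,.2366,.0104])-s['eef_pos']))
im=grab('wrist','w5.png');im=grab('top','top5.png')
P=fit_circle(ray('top',biggest(board(im),150,330,165,260)+.0,.017));print(P)
E
```

```text
time: 5.47
eef_pos: [0.5582, 0.0593, 0.0104]
eef_rot: [-2.123, -2.315, 0.0]
contact_force: [-0.1, -3.4, 0.7]
grip_width: 0.0938
time: 6.47
eef_pos: [0.5534, 0.1133, 0.0104]
eef_rot: [-2.123, -2.316, 0.0]
contact_force: [-0.0, -2.4, 1.8]
grip_width: 0.0944
6.4667 [0.55342572 0.11328337 0.01042888] [-0.03855356 -2.40481492  1.84428149]
left [ 1.23895265e-01 -1.25354289e-03  4.24908381e-05]
(array([0.5446372 , 0.19797662]), np.float64(0.08866273243568551))
```

View pics/w5.png

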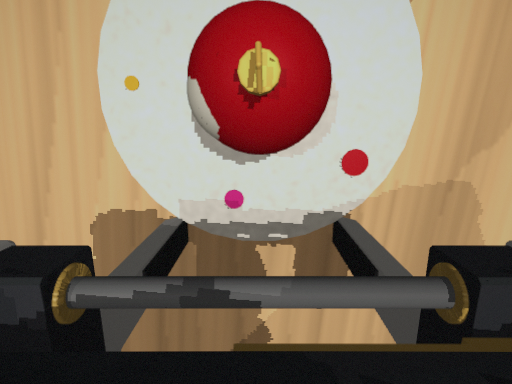

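The board is still seated, the bauble is upright at (260,75), and the top view puts the board at (0.545, 0.198). About 124 mm remain.

```bash
python3 -m inch '[{"x":0.003,"y":0,"z":0,"ax":0,"ay":0,"az":0,"hand":1},{"x":0.008,"y":0,"z":0,"ax":0,"ay":0,"az":0,"hand":1},{"x":0.013,"y":0,"z":0,"ax":0,"ay":0,"az":0,"hand":1},{"x":0.018,"y":0,"z":0,"ax":0,"ay":0,"az":0,"hand":1},{"x":0.023,"y":0,"z":0,"ax":0,"ay":0,"az":0,"hand":1},{"x":0.028,"y":0,"z":0,"ax":0,"ay":0,"az":0,"hand":1},{"x":0.033,"y":0,"z":0,"ax":0,"ay":0,"az":0,"hand":1},{"x":0.038,"y":0,"z":0,"ax":0,"ay":0,"az":0,"hand":1},{"x":0.043,"y":0,"z":0,"ax":0,"ay":0,"az":0,"hand":1},{"x":0.048,"y":0,"z":0,"ax":0,"ay":0,"az":0,"hand":1},{"x":0.053,"y":0,"z":0,"ax":0,"ay":0,"az":0,"hand":1},{"x":0.058,"y":0,"z":0,"ax":0,"ay":0,"az":0,"hand":1}]'
python3 -m inch '[{"x":0.006,"y":0,"z":0,"ax":0,"ay":0,"az":0,"hand":1},{"x":0.012,"y":0,"z":0,"ax":0,"ay":0,"az":0,"hand":1},{"x":0.018,"y":0,"z":0,"ax":0,"ay":0,"az":0,"hand":1},{"x":0.024,"y":0,"z":0,"ax":0,"ay":0,"az":0,"hand":1},{"x":0.03,"y":0,"z":0,"ax":0,"ay":0,"az":0,"hand":1},{"x":0.036,"y":0,"z":0,"ax":0,"ay":0,"az":0,"hand":1},{"x":0.042,"y":-0.001,"z":0,"ax":0,"ay":0,"az":0,"hand":1},{"x":0.048,"y":-0.001,"z":0,"ax":0,"ay":0,"az":0,"hand":1},{"x":0.053,"y":-0.001,"z":0,"ax":0,"ay":0,"az":0,"hand":1},{"x":0.057,"y":-0.001,"z":0,"ax":0,"ay":0,"az":0,"hand":1},{"x":0.06,"y":-0.001,"z":0,"ax":0,"ay":0,"az":0,"hand":1},{"x":0.062,"y":-0.001,"z":0,"ax":0,"ay":0,"az":0,"hand":1}]'
python3 - <<'E'
from h import *
s=r.state();M=R.from_rotvec(s['eef_rot']).as_matrix();print(s['time'],s['eef_pos'],s['contact_force'])
print('left',M.T@(np.array([.5414,.2366,.0104])-s['eef_pos']))
im=grab('top','top6.png')
P=fit_circle(ray('top',biggest(board(im),150,330,165,260)+.0,.018));print(P)
E
```

```text
time: 7.57
eef_pos: [0.5486, 0.1707, 0.0106]
eef_rot: [2.123, 2.315, -0.0]
contact_force: [0.2, -6.7, 6.1]
grip_width: 0.0942
time: 8.57
eef_pos: [0.5421, 0.2326, 0.0104]
eef_rot: [-2.123, -2.316, 0.0]
contact_force: [0.5, -5.9, 3.9]
grip_width: 0.0936
8.5667 [0.5420509  0.23263963 0.01042893] [ 0.54626333 -5.87920285  3.94711726]
left [ 4.00194273e-03 -3.04378763e-04  2.90231962e-05]
(array([0.53305119, 0.31768652]), np.float64(0.08786290167394037))
```

View pics/top6.png

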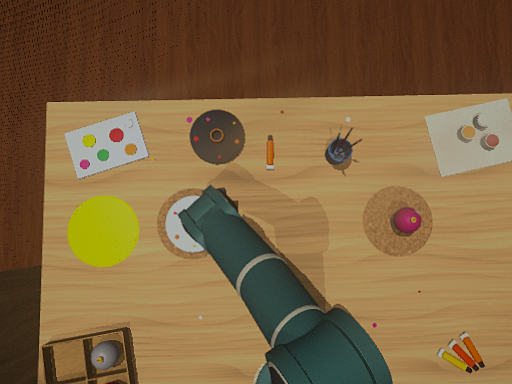

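The board sits within the cork circle, with 4 mm left to centre. I'll finish, back straight off, then rise and retreat.

```bash
python3 -m inch '[{"x":0.002,"y":0,"z":0,"ax":0,"ay":0,"az":0,"hand":1},{"x":0.004,"y":0,"z":0,"ax":0,"ay":0,"az":0,"hand":1},{"x":0.004,"y":0,"z":0,"ax":0,"ay":0,"az":0,"hand":1},{"x":0,"y":0,"z":0,"ax":0,"ay":0,"az":0,"hand":1},{"x":-0.01,"y":0,"z":0,"ax":0,"ay":0,"az":0,"hand":1},{"x":-0.025,"y":0,"z":0,"ax":0,"ay":0,"az":0,"hand":1},{"x":-0.045,"y":0,"z":0,"ax":0,"ay":0,"az":0,"hand":1},{"x":-0.07,"y":0,"z":-0.01,"ax":0,"ay":0,"az":0,"hand":1},{"x":-0.1,"y":0,"z":-0.025,"ax":0,"ay":0,"az":0,"hand":1},{"x":-0.13,"y":0,"z":-0.045,"ax":0,"ay":0,"az":0,"hand":1},{"x":-0.16,"y":0,"z":-0.07,"ax":0,"ay":0,"az":0,"hand":1},{"x":-0.185,"y":0,"z":-0.1,"ax":0,"ay":0,"az":0,"hand":1}]'
python3 -m inch '[{"x":-0.025,"y":-0.01,"z":-0.02,"ax":0,"ay":0,"az":0,"hand":1},{"x":-0.05,"y":-0.03,"z":-0.04,"ax":0,"ay":0,"az":0,"hand":1},{"x":-0.075,"y":-0.05,"z":-0.06,"ax":0,"ay":0,"az":0,"hand":1},{"x":-0.1,"y":-0.07,"z":-0.075,"ax":0,"ay":0,"az":0,"hand":1},{"x":-0.12,"y":-0.085,"z":-0.085,"ax":0,"ay":0,"az":0,"hand":1},{"x":-0.13,"y":-0.09,"z":-0.09,"ax":0,"ay":0,"az":0,"hand":1},{"x":-0.13,"y":-0.09,"z":-0.09,"ax":0,"ay":0,"az":0,"hand":1},{"x":-0.13,"y":-0.09,"z":-0.09,"ax":0,"ay":0,"az":0,"hand":1}]'
python3 - <<'E'
from h import *
s=r.state();print(s['time'],s['eef_pos'],s['contact_force'])
im=grab('top','top7.png');b=grab('side','side7.png')
P=fit_circle(ray('top',biggest(board(im),150,240,180,265)+.0,.018));print(P,'off mat centre',P[0]-[.534,.321])
cv2.imwrite('pics/fin.png',np.hstack([cv2.resize(im[150:290,140:260],(400,466),interpolation=2),cv2.resize(b[190:330,180:300],(400,466),interpolation=2)])[:,:,::-1])
cv2.imwrite('pics/fin2.png',np.hstack([cv2.resize(im,(400,300)),cv2.resize(b,(400,300))])[:,:,::-1])
E
```

```text
time: 9.62
eef_pos: [0.5572, 0.045, 0.1104]
eef_rot: [-2.123, -2.313, 0.002]
contact_force: [0.7, -0.0, 0.6]
grip_width: 0.0937
time: 10.28
eef_pos: [0.4796, -0.0899, 0.2005]
eef_rot: [2.124, 2.314, 0.0]
contact_force: [0.4, 0.7, -0.5]
grip_width: 0.0936
10.2833 [ 0.47961951 -0.08990279  0.20049886] [ 0.3539005   0.74660029 -0.52718219]
(array([0.53254848, 0.31973892]), np.float64(0.08929512748886309)) off mat centre [-0.00145152 -0.00126108]
```

View pics/fin.png

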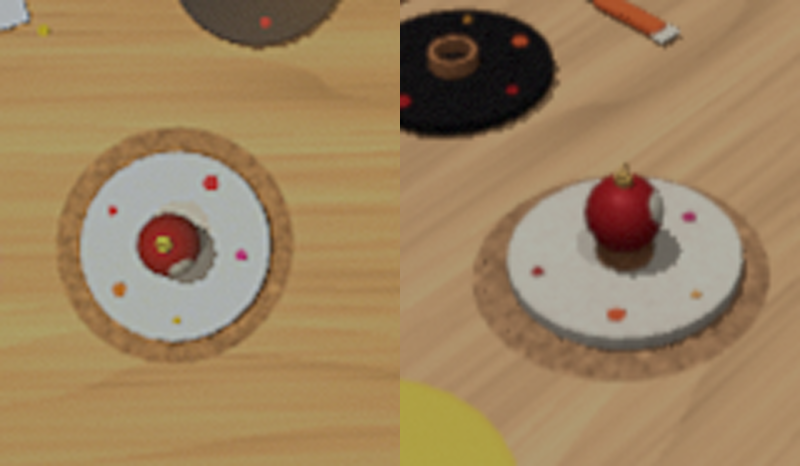

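View pics/fin2.png

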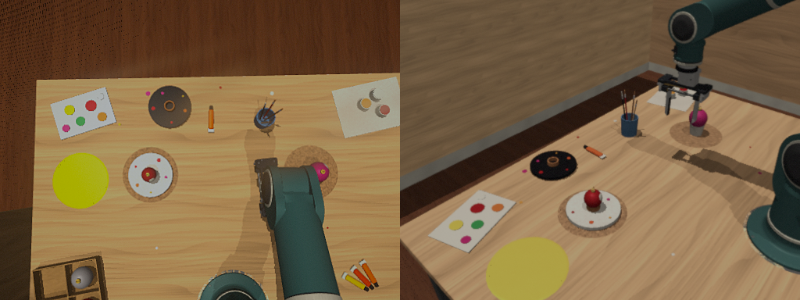

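Cork shows all round the board, the bauble sits upright on its ring, and everything else is in place. The gripper is clear. Handing in.

```bash
python3 -c "
from plant import r
print(r.close_job(), r.state()['time'])"
```

```text
the job is handed in; nothing more can be done
the job is handed in; nothing more can be done
```

The white board is on the empty cork mat, and I handed the job in at about 10.4 s of robot time. I slid it there flat along the bench, pushing its rim with the open fingers, then backed off and moved the arm away.

- **Position:** in the last top view the board was about 2 mm off the mat's centre, and cork showed all the way round it. The fitted board radius was 89 mm, against a true 90 mm.
- **Bauble:** it sits upright on its ring and the robot did not come near it.
- **Other items:** the other bauble with its tub, the brush jar, the paint tube and the look-alikes showed no movement in the last pictures.
- **Forces:** the highest tool reading, at the ends of the moves, was about 9 N, well under the limits. After I backed off, the reading was noise of about 1 N, so nothing was being touched.
- **What went wrong:** my first move was refused because its rows lacked keys. The arm did not move, and I sent it again in full. No checks failed or disagreed.

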